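# Test and reset the packing belt's emergency stop

### The job

Do the daily test of the plant-packing belt's emergency stop: push the big red mushroom button down until it latches and stays in, then turn it clockwise (seen from above) by pushing sideways on its raised bar until it unlatches, and let it come back out and swing back by itself; last, press the blue reset button fully in and let it go. Use only pushing fingertips: do not put the fingers either side of the bar to pinch it. Do not press the green start button, and leave the plants and other loose things where they stand.

Things in the scene. Friction and masses are not known exactly. Their poses are not given: they have to be found in the camera images.
- stop_bar (a point): centre of the top face of the raised red bar on the red mushroom button, on the button's axis, 114 mm above the table when the button is out. x runs along the bar, z up; it moves and turns with the button. The bar is 70 mm long (35 mm each way along x), 14 mm wide (y) and stands 26 mm above the flat top of the round red cap (84 mm across, 18 mm thick), which is 88 mm above the table when out. Pushing down on the middle of the bar's top presses the button.
- station: yellow box 118 mm square, 55 mm high, on a black foot 130 mm square, fixed to the table, carrying the red mushroom button in the middle of its top. Origin: centre of its underside, on the button's axis; z up. At rest the bar lies along its x axis.
- stop_plunger (a joint): how far the red button is pushed in, m: 0 out, 0.012 fully in. Springs push it out: it takes about 4 N at first and about 9 N to push it all the way, where it meets a hard stop. From about 0.010 of travel a latch snaps in and it then stays in by itself at about 0.010 until it is turned.
- stop_head (a joint): how far the red button is turned, rad: 0 at rest, growing CLOCKWISE seen from above, stop at 0.9. It does not turn the other way. When latched it must be turned to about 0.5 to unlatch, and then jumps out by itself (10 mm up); a spring of about 0.03 N m at rest, 0.075 N m at 0.5, turns it back to 0 when it is let go.
- reset_button (a joint): travel of the blue reset button, m: 0 out, 0.006 fully in (about 5 N); comes back by itself.
- reset_button_top (a point): centre of the top of the blue reset button (round, 32 mm across), 67 mm above the table when out; z up. It sits in a 48 mm silver ring, 57 mm above the table, on a grey box 70 mm square and 45 mm high fixed to the table.
- start_button (a joint): travel of the green start button, m; 0 out, 0.006 in. Must not be pressed.
- start_button_top (a point): centre of the top of the green start button, on an identical grey box; left or right of the red button, opposite the blue one.
- plant_a: loose potted seedling in a white pot, 84 mm across, about 125 mm high; origin: centre of its underside. Leave alone.
- plant_b: a second, like plant_a. Leave alone.
- mister: loose green bottle with white cap, 56 mm across, 130 mm high; origin: centre of its underside. Leave alone.
- tape_roll: loose roll of brown tape lying flat, 84 mm across, 25 mm high; origin: centre of its underside. Leave alone.
- marker: loose black marker pen, 125 mm long (x), 14 mm thick; origin: middle of its underside. Leave alone.
- label_stack: loose stack of white labels, 70 x 50 x 30 mm; origin: centre of its underside. Leave alone.

How it is judged:
By the outcome, as a careful person would: the job done as asked, in the order asked, and still so for the second after the job is handed in, with the robot touching nothing.
It also fails if it takes over 48 s, if anything falls off the work surface, if the arm or the gripper's body presses on something with over 40 N, if the wrist force passes 120 N, or if a joint passes its speed limit or range.

### The arm

A 6-joint arm with a two-finger parallel gripper is mounted at the origin on the work surface. World frame = base frame: x ahead of the robot, y to its left, z up, the work surface at z = 0. Lengths are in m, angles in rad, forces in N, time in s.
With the tool pointing down it reaches from about 0.35 to 0.725 m from the base axis. Payload 4.3 kg.
Tool frame: the origin (TCP) lies at the very end of the fingers, on their centre line; the grasp point (between the pads) lies 19 mm behind it; y points along the fingers, z is the direction in which the jaws open and shut, and the axes are right-handed (so a half turn about y gives the same grasp; the last joint's range is limited). The gripper opens to 85 mm and grips with 20 to 120 N. Pads are 22 mm wide; open, the fingers measure 114 mm over their backs; the gripper's body (76 mm by 85 mm) begins 54 mm behind the grasp point. The pads swing forward as they close: fully open they stand 13 mm farther back than shut.
Start: joints at [1.035, 0.377, 0.081, 1.274, 0, 1.46], TCP at [0.238, 0.524, 0.231] pointing down, gripper open.
Joint ranges: [-2.72, 2.72], [-0.84, 1.66], [-1.02, 1.22], [-1.77, 2.12], [-1.37, 1.28], [-3.14, 3.14]. Speed limits (rad/s): [2.57, 2.57, 3.14, 3.14, 3.14, 3.14].

### API

Orientations are given as a rotation vector (axis times angle).
In Python, from cell import manip gives the robot as it stands.
- The arm moves only by the tool arm_command, never from a script. Its argument "targets" is a list of rows, each a list of 7 numbers: the shift along the tool's x, y, z in m, then the turn, a rotation vector about the tool's x, y, z in degrees, then the finger opening in m, from 0 to 0.0854. A call has 1 to 10 rows; each row shifts and turns the commanded pose from where the row before left it, along the tool's axes as they then stand; what a row does not reach is not made up. A row lasts 1/10 s, in which the tool goes at most 50 mm and 8.59 degrees, less where a joint would pass 70% of its speed; a pose out of reach is approached as far as the arm can. A call with a gripper value outside its range is refused whole. The fingers move at their own pace and stop on an object; "newtons" is the grip in N (left out, the last holds). Time passes only in rows, so rows that do not move let the fingers close. It gives the time, the measured TCP pose, the force and the opening at its end, in the units of the state.
- manip.state(): the state, without advancing time (a new reading comes with each control period).
- manip.read_camera(name): name is "scene" or "top" or "wrist"; returns (picture, depth): 384x512x3 uint8, red, green, blue; 384x512 float32, m along the optical axis (not along the pixel's ray), 0 where there is no reading.
- manip.calibration(name): a dict with "fov_y" (degrees; the focal length in pixels is half the picture's height over the tangent of half this angle, whatever the lens; pixels are square), "cx", "cy" (the principal point, pixels), "R" (3x3) and "t" (3): a world point X has camera coordinates R X + t. Camera axes: x right, y down, z forward; pixel columns grow to the right and rows downward; lengths in m; the calibration is good to about 2 mm. A picture is of the moment at which its call begins: read the wrist's pose just before it. calibration takes no time and is no camera call; for the wrist camera it gives the pose at the moment of the call.
- manip.close_job(): hands the job in, once; it reports no verdict.
The state is a dict: "time": time; "qpos": joint angles; "qvel": joint speeds; "joint_torque": joint torques, N m; "ee_pos": TCP position; "eef_rot": TCP orientation; "ft_force": force on the tool from outside, world axes, zero at the start; "torque": the same for the moment, N m; "finger_gap": opening from 0.0 (shut) to 1.0 (fully open).
Only numpy, scipy, OpenCV 4.12 (cv2) and the standard library are available. Lean on these libraries where they do the work, as an engineer would, in place of code of your own. Each camera call takes 0.05 s, during which the arm holds its last target. There are 200 camera calls.

## Working session

There is one attempt and no reset: what is moved stays moved. The work goes in short steps, Python scripts to look and compute and a tool call to move; the robot and the scene stay as the last step left them, time stands still between calls to the robot, and variables do not carry over. Pictures are saved under pics/ and viewed, about 8 in all and at most 12, crops included, and the job is handed in when it is done.

Besides the shell and the picture viewer there is one more tool, called after ">>>" as name(argument=value, ...), one argument or row to a line, values as JSON. arm_command: Moves the arm, as the interface text tells. Its arguments: {"type":"object","properties":{"targets":{"type":"array","items":{"type":"array","items":{"type":"number"}}},"newtons":{"type":"number"}},"required":["targets"]}

```bash
mkdir -p pics; cat > h.py <<'E'
import numpy as np, cv2
from cell import manip
from scipy.spatial.transform import Rotation as Ro
def grab(n,f):
    c=manip.calibration(n); p,d=manip.read_camera(n)
    cv2.imwrite(f'pics/{f}.png',p[:,:,::-1]); np.savez(f'pics/{f}.npz',p=p,d=d,**{k:np.array(v) for k,v in c.items()})
    return p,d,c
def cloud(d,c):
    f=d.shape[0]/2/np.tan(np.radians(c['fov_y'])/2)
    v,u=np.mgrid[:d.shape[0],:d.shape[1]]
    P=np.stack([(u-c['cx'])/f*d,(v-c['cy'])/f*d,d],-1)
    W=(P-np.array(c['t']))@np.array(c['R']); W[d==0]=np.nan
    return W
E
python3 - <<'E'
from h import *
s=manip.state(); print({k:np.round(v,3) for k,v in s.items()}); print(Ro.from_rotvec(s['eef_rot']).as_matrix().round(3))
ims=[]
for n in('top','scene'):
    p,d,c=grab(n,n+'0'); W=cloud(d,c); h=cv2.cvtColor(p,cv2.COLOR_RGB2HSV); print(n,c['fov_y'],np.round(-np.array(c['R']).T@c['t'],3))
    H,S,V=[h[...,i].astype(int) for i in range(3)]
    for nm,m in dict(red=((H<8)|(H>172))&(S>140)&(V>60),blue=(H>98)&(H<125)&(S>120)&(V>60),green=(H>40)&(H<85)&(S>110),yel=(H>18)&(H<35)&(S>140)).items():
        k,l,st,ce=cv2.connectedComponentsWithStats(m.astype(np.uint8))
        for i in range(1,k):
            if st[i,4]>40: w=W[l==i]; print(nm,ce[i].round(),st[i,4],np.nanmedian(w,0).round(3),np.nanpercentile(w,98,axis=0).round(3),np.nanpercentile(w,2,axis=0).round(3))
E
cd pics; python3 -c "
import cv2
cv2.imwrite('both.png',cv2.resize(cv2.vconcat([cv2.imread('top0.png'),cv2.imread('scene0.png')]),(400,600)))"
```

```text
{'time': np.float64(0.0), 'qpos': array([1.035, 0.378, 0.08 , 1.274, 0.   , 1.461]), 'qvel': array([ 0.001, -0.001, -0.   ,  0.001,  0.   , -0.001]), 'joint_torque': array([ 1.0000e-03, -4.6360e+01,  2.6988e+01,  2.1000e-02,  0.0000e+00,
       -0.0000e+00]), 'ee_pos': array([0.237, 0.523, 0.23 ]), 'eef_rot': array([-1.547,  0.335, -0.334]), 'ft_force': array([-0.599,  0.719, -0.228]), 'torque': array([ 0.019, -0.007, -0.033]), 'finger_gap': np.float64(1.003)}
[[ 0.911 -0.001  0.413]
 [-0.413 -0.002  0.911]
 [-0.    -1.    -0.002]]
top 53.80981366607313 [ 0.406 -0.069  1.022]
red [217. 196.] 592 [0.526 0.001 0.088] [0.561 0.03  0.115] [ 0.494 -0.03   0.081]
blue [340. 198.] 101 [ 0.522 -0.309  0.066] [ 0.536 -0.297  0.069] [ 0.508 -0.322  0.063]
green [ 4. 39.] 180 [0.878 0.491 0.195] [0.909 0.504 0.203] [0.856 0.48  0.168]
green [79. 40.] 604 [0.876 0.314 0.199] [0.907 0.343 0.212] [0.846 0.283 0.166]
green [175.  41.] 540 [0.877 0.095 0.2  ] [0.904 0.12  0.213] [0.846 0.065 0.167]
green [274.  41.] 522 [ 0.875 -0.134  0.2  ] [ 0.905 -0.107  0.213] [ 0.846 -0.167  0.167]
green [347.
[... 1120 characters left out ...]
9 0.658 0.119] [0.5   0.6   0.071]
green [465. 137.] 317 [0.528 0.523 0.102] [0.558 0.628 0.118] [0.458 0.489 0.029]
green [371. 147.] 54 [0.478 0.279 0.067] [0.489 0.29  0.071] [0.467 0.265 0.063]
green [487. 168.] 398 [0.641 0.522 0.103] [0.673 0.551 0.118] [0.608 0.488 0.07 ]
green [410. 204.] 55 [0.699 0.285 0.099] [0.718 0.294 0.112] [0.691 0.271 0.091]
green [422. 208.] 69 [0.719 0.305 0.105] [0.737 0.314 0.112] [0.706 0.285 0.097]
green [475. 245.] 656 [0.882 0.313 0.2  ] [0.914 0.341 0.214] [0.858 0.281 0.167]
green [ 59. 334.] 760 [ 0.883 -0.507  0.201] [ 0.913 -0.477  0.215] [ 0.856 -0.534  0.179]
yel [277. 191.] 668 [ 0.565 -0.025  0.055] [0.592 0.057 0.059] [ 0.491 -0.057  0.046]
```

View pics/top0.png

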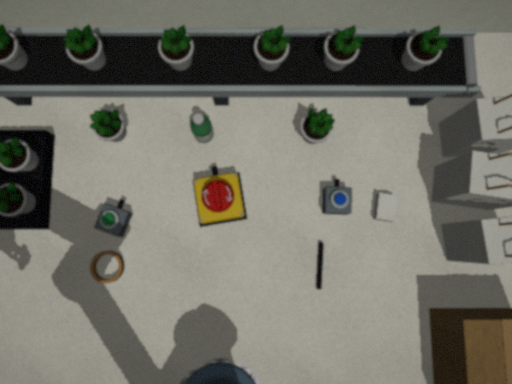

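View pics/scene0.png

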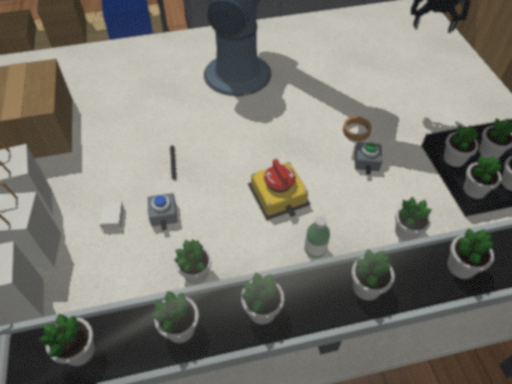

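The top view shows the red button at about (217,196), blue at (340,198) and green at (110,218). I'll move above the red button with the fingers closing and take a closer look.

>>> arm_command(
  targets=[
    [0.04,-0.01,-0.03,0,0,0,0],
    [0.04,-0.01,-0.03,0,0,0,0],
    [0.04,-0.01,-0.03,0,0,0,0],
    [0.04,-0.01,-0.03,0,0,0,0],
    [0.04,-0.01,-0.03,0,0,0,0],
    [0.04,-0.01,-0.03,0,0,0,0],
    [0.04,-0.01,-0.03,0,0,0,0],
    [0.04,-0.01,-0.03,0,0,0,0],
    [0.04,-0.01,-0.03,0,0,0,0],
    [0.04,-0.01,-0.03,0,0,0,0],
  ],
)

```text
time: 1.1
ee_pos: [0.4735, 0.0918, 0.3295]
eef_rot: [-1.545, 0.334, -0.334]
ft_force: [0.8, 1.3, 0.2]
finger_gap: 0.001
```

```bash
python3 - <<'E'
from h import *
s=manip.state(); print({k:np.round(v,3) for k,v in s.items()}); print(Ro.from_rotvec(s['eef_rot']).as_matrix().round(3))
p,d,c=grab('wrist','w1'); W=cloud(d,c); print(c['fov_y'],np.round(-np.array(c['R']).T@c['t'],3),np.round(c['R'],2))
h=cv2.cvtColor(p,cv2.COLOR_RGB2HSV);H,S,V=[h[...,i].astype(int) for i in range(3)]
m=((H<8)|(H>172))&(S>140)&(V>60)
w=W[m];w=w[~np.isnan(w).any(1)]; print(len(w))
if len(w):
    b=w[w[:,2]>.106]; print(len(b),np.median(b,0)); (cc,sz,a)=cv2.minAreaRect(b[:,:2].astype(np.float32)); print(cc,sz,a)
y=W[(H>18)&(H<35)&(S>140)]; y=y[abs(y[:,2]-.055)<.006]
if len(y): print(cv2.minAreaRect(y[:,:2].astype(np.float32)))
E
```

```text
{'time': np.float64(1.1), 'qpos': array([0.06 , 0.18 , 0.066, 1.458, 0.   , 0.486]), 'qvel': array([-0.956,  0.283,  0.593,  0.304,  0.003, -0.948]), 'joint_torque': array([  3.883, -39.659,  25.173,   0.087,  -0.146,   0.771]), 'ee_pos': array([0.474, 0.092, 0.33 ]), 'eef_rot': array([-1.545,  0.334, -0.334]), 'ft_force': array([0.839, 1.328, 0.156]), 'torque': array([ 0.052, -0.018,  0.036]), 'finger_gap': np.float64(0.001)}
[[ 0.911 -0.     0.413]
 [-0.413  0.     0.911]
 [-0.    -1.     0.   ]]
64.84266401280874 [0.402 0.124 0.473] [[ 0.41  0.91  0.  ]
 [ 0.87 -0.39  0.31]
 [ 0.28 -0.13 -0.95]]
1981
542 [0.52660486 0.00315696 0.11480529]
(0.5290737748146057, 0.002128289081156254) (0.06897051632404327, 0.014548090286552906) 9.865245819091797
((0.5291352868080139, 0.003924086689949036), (0.1174822524189949, 0.11502575874328613), 9.341507911682129)
```

View pics/w1.png

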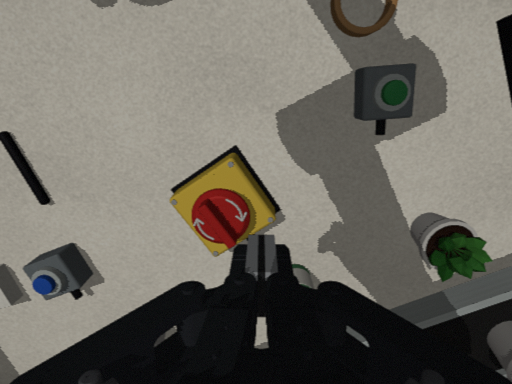

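The wrist view shows the red bar at about (222,222), the blue button at (44,284) and the green at (396,92). The bar measures 69×14.5 mm, centred at (0.529, 0.002), yaw about 9.7°, which matches the given sizes. Next I align over it.

>>> arm_command(
  targets=[
    [0.02,0.042,-0.0135,0,0,0,0],
    [0.02,0.042,-0.0135,0,0,0,0],
    [0.02,0.042,-0.0135,0,0,0,0],
    [0.021,0.042,-0.014,0,0,0,0],
    [0,0,0,0,-8.5,0,0],
    [0,0,0,0,-8.5,0,0],
    [0,0,0,0,-8.5,0,0],
    [0,0,0,0,-8.5,0,0],
    [0,0,0,0,0,0,0],
    [0,0,0,0,0,0,0],
  ],
)

```text
time: 2.15
ee_pos: [0.5241, 0.0109, 0.1611]
eef_rot: [-1.567, -0.129, 0.13]
ft_force: [-0.2, -0.1, -0.6]
finger_gap: -0.002
```

```bash
cat >> h.py <<'E'
C=np.array([.529,.002]); A=np.radians(9.7)
def rel():
    s=manip.state(); R=Ro.from_rotvec(s['eef_rot']).as_matrix(); q=s['ee_pos'][:2]-C
    print('t',s['time'],'pos',s['ee_pos'].round(4),'bar xy mm',(1e3*np.array([q@[np.cos(A),np.sin(A)],q@[-np.sin(A),np.cos(A)]])).round(1),'toolx yaw',np.degrees(np.arctan2(R[1,0],R[0,0])).round(1),'F',s['ft_force'].round(1),'q',s['qpos'].round(2))
def bar(f):
    p,d,c=grab('wrist',f); W=cloud(d,c)
    h=cv2.cvtColor(p,cv2.COLOR_RGB2HSV);H,S,V=[h[...,i].astype(int) for i in range(3)]
    w=W[((H<8)|(H>172))&(S>140)&(V>60)]; w=w[~np.isnan(w).any(1)]
    b=w[w[:,2]>w[:,2].max()-.012]; print('red',len(w),'zpct',np.percentile(w[:,2],[5,50,90,97]).round(4),'bar',len(b),cv2.minAreaRect(b[:,:2].astype(np.float32)))
    return p,W
E
python3 -c "
from h import *
rel(); bar('w2')"
```

```text
t 2.15 pos [0.5241 0.0109 0.1611] bar xy mm [-3.3  9.6] toolx yaw 9.4 F [-0.2 -0.1 -0.6] q [-0.1   0.31 -0.2   1.06  0.   -0.26]
red 6748 zpct [0.082  0.089  0.1149 0.1157] bar 1 ((0.5149477124214172, 0.0016618005465716124), (0.0, 0.0), 0.0)
```

View pics/w2.png

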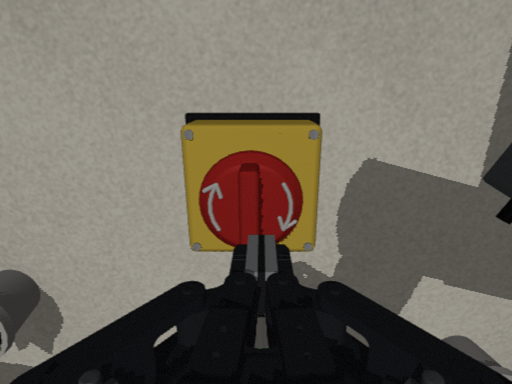

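The view shows the bar at about (250,205), vertical and slightly left of the fingers at (262,240). I'll re-fit the bar from this picture.

```bash
sed -i 's/w\[w\[:,2\]>w\[:,2\].max()-.012\]/w[abs(w[:,2]-np.percentile(w[:,2],97))<.004]/' h.py
python3 - <<'E'
from h import *
D=np.load('pics/w2.npz'); p=D['p']; W=cloud(D['d'],{k:D[k] for k in('fov_y','cx','cy','R','t')})
h=cv2.cvtColor(p,cv2.COLOR_RGB2HSV);H,S,V=[h[...,i].astype(int) for i in range(3)]
y=W[(H>18)&(H<35)&(S>140)]; y=y[abs(y[:,2]-.055)<.005]
print(cv2.minAreaRect(y[:,:2].astype(np.float32)))
m=((H<8)|(H>172))&(S>140)&(V>60)
b=W[m&(abs(W[...,2]-.115)<.003)]; print(cv2.minAreaRect(b[:,:2].astype(np.float32)))
k=W[m&(abs(W[...,2]-.0885)<.003)]; print(cv2.minEnclosingCircle(k[:,:2].astype(np.float32)))
E
```

```text
((0.5289087891578674, 0.002845682203769684), (0.11547507345676422, 0.11583858728408813), 9.585856437683105)
((0.5218226909637451, 0.0007619140669703484), (0.053623925894498825, 0.013674351386725903), 9.26303482055664)
((0.5296635627746582, 0.0019135155016556382), 0.037727393209934235)
```

>>> arm_command(
  targets=[
    [0.003,0,-0.009,0,0,0,0],
    [0,0.02,0,0,0,0,0],
    [0,0.02,0,0,0,0,0],
    [0,0.004,0,0,0,0,0],
    [0,0.004,0,0,0,0,0],
    [0,0.004,0,0,0,0,0],
    [0,0.003,0,0,0,0,0],
    [0,0.003,0,0,0,0,0],
    [0,0,0,0,0,0,0],
  ],
)

```text
time: 3.1
ee_pos: [0.5291, 0.0021, 0.1046]
eef_rot: [-1.567, -0.132, 0.131]
ft_force: [-0.9, 0.1, 0.6]
finger_gap: -0.002
```

```bash
python3 -c "
from h import *
rel()"
```

```text
t 3.1 pos [0.5291 0.0021 0.1046] bar xy mm [0.1 0.1] toolx yaw 9.6 F [-0.9  0.1  0.6] q [-0.12  0.36 -0.29  0.92 -0.   -0.28]
```

>>> arm_command(
  targets=[
    [0,0.002,0,0,0,0,0],
    [0,0.001,0,0,0,0,0],
    [0,0,0,0,0,0,0],
  ],
)

```text
time: 3.4
ee_pos: [0.5293, 0.0021, 0.102]
eef_rot: [-1.567, -0.132, 0.13]
ft_force: [-4.9, -1.3, 9.4]
finger_gap: -0.004
```

```bash
python3 -c "
from h import *
rel(); bar('w3')"
```

```text
t 3.4 pos [0.5293 0.0021 0.102 ] bar xy mm [0.3 0. ] toolx yaw 9.6 F [-4.9 -1.3  9.4] q [-0.12  0.36 -0.29  0.92 -0.   -0.28]
red 8716 zpct [0.0696 0.0769 0.1025 0.1035] bar 1306 ((0.5096014142036438, -0.0008361721411347389), (0.029144497588276863, 0.01387177873402834), 8.970129013061523)
```

View pics/w3.png

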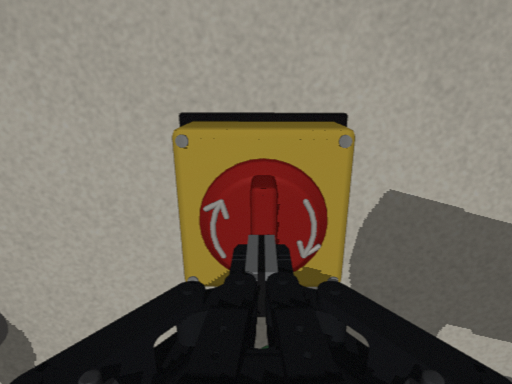

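The picture shows the button pushed in, with the bar top at about 102.5 mm (full travel). I'll lift, go beside the near bar end on its −y side, and check that it stays latched.

>>> arm_command(
  targets=[
    [0,-0.015,0,0,0,0,0],
    [0,-0.015,0,0,0,0,0],
    [-0.015,0,-0.015,0,0,0,0],
    [-0.015,0,-0.015,0,0,0,0],
    [0,0,0,0,0,0,0],
  ],
)

```text
time: 3.95
ee_pos: [0.504, -0.0336, 0.1311]
eef_rot: [-1.568, -0.13, 0.129]
ft_force: [-0.2, 0.6, -0.3]
finger_gap: 0.002
```

```bash
python3 -c "
from h import *
rel(); bar('w4')"
```

```text
t 3.95 pos [ 0.504  -0.0336  0.1311] bar xy mm [-30.7 -30.9] toolx yaw 9.5 F [-0.2  0.6 -0.3] q [-0.19  0.29 -0.31  0.97 -0.   -0.36]
red 5604 zpct [0.0717 0.0796 0.1057 0.1063] bar 1318 ((0.5182119011878967, 0.0004630656912922859), (0.047056540846824646, 0.013692413456737995), 9.33544635772705)
```

View pics/w4.png

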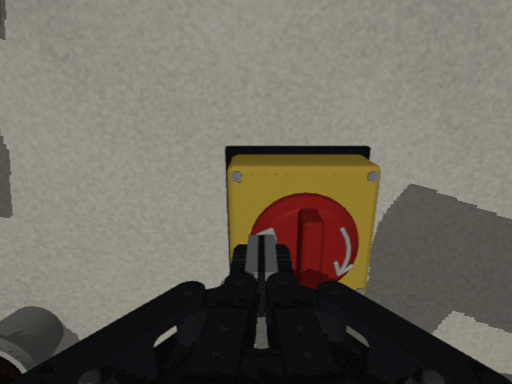

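The button stays latched: bar top about 105 mm, at (310,240), with the fingers clear to its left. Now I go down beside it and approach.

>>> arm_command(
  targets=[
    [0,0.0175,0,0,0,0,0],
    [0,0.0175,0,0,0,0,0],
    [0,0,0.007,0,0,0,0],
    [0,0,0.005,0,0,0,0],
    [0,0,0.004,0,0,0,0],
    [0,0,0.002,0,0,0,0],
    [0,0,0,0,0,0,0],
  ],
)

```text
time: 4.7
ee_pos: [0.5014, -0.0147, 0.096]
eef_rot: [-1.568, -0.132, 0.132]
ft_force: [-1.5, -4.7, -0.5]
finger_gap: 0.004
```

```bash
python3 -c "
from h import *
rel()"
```

```text
t 4.7 pos [ 0.5014 -0.0147  0.096 ] bar xy mm [-30.  -11.8] toolx yaw 9.6 F [-1.5 -4.7 -0.5] q [-0.15  0.32 -0.37  0.88 -0.   -0.32]
```

>>> arm_command(
  targets=[
    [0,0,0.002,0,0,0,0],
    [0,0,0.002,0,0,0,0],
    [0,0,0.002,0,0,0,0],
    [0,0,0.002,0,0,0,0],
    [0,0,0,0,0,0,0],
  ],
)

```text
time: 5.2
ee_pos: [0.5006, -0.0065, 0.0961]
eef_rot: [-1.567, -0.133, 0.131]
ft_force: [-1.2, -3.5, 2.0]
finger_gap: -0.002
```

```bash
python3 -c "
from h import *
rel(); bar('w5')"
```

```text
t 5.2 pos [ 0.5006 -0.0065  0.0961] bar xy mm [-29.5  -3.6] toolx yaw 9.6 F [-1.2 -3.5  2. ] q [-0.14  0.31 -0.38  0.88  0.   -0.31]
red 4486 zpct [0.0793 0.0861 0.1145 0.1155] bar 677 ((0.5217408537864685, 0.005443962290883064), (0.013197537511587143, 0.05348152667284012), 64.65815734863281)
```

View pics/w5.png

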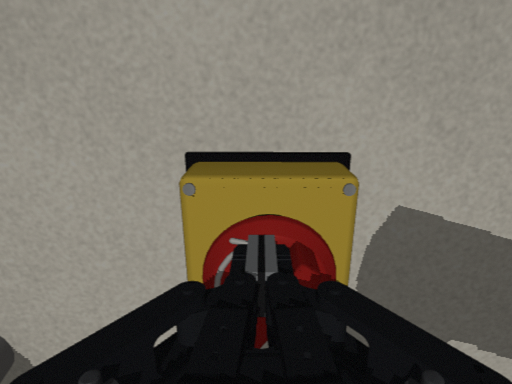

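The button has turned about 0.6 rad and popped out (bar top about 114.5 mm), with the bar now tilted right of the fingers at (310,265). I'll back off sideways so it swings back, then lift.

>>> arm_command(
  targets=[
    [0,0,-0.01,0,0,0,0],
    [0,0,-0.015,0,0,0,0],
    [0,0,-0.015,0,0,0,0],
    [0,-0.03,-0.015,0,0,0,0],
    [0,-0.045,0,0,0,0,0],
    [0,-0.035,0,0,0,0,0],
    [0,0,0,0,0,0,0],
  ],
)

```text
time: 5.95
ee_pos: [0.5131, -0.063, 0.2107]
eef_rot: [-1.569, -0.138, 0.123]
ft_force: [0.3, -0.2, -0.2]
finger_gap: 0.001
```

```bash
python3 -c "
from h import *
rel(); p,W=bar('w6')
p,d,c=grab('top','top1'); W=cloud(d,c); h=cv2.cvtColor(p,cv2.COLOR_RGB2HSV);H,S,V=[h[...,i].astype(int) for i in range(3)]
m=(H>98)&(H<125)&(S>120)&(V>60)&(abs(W[...,2]-.067)<.008); b=W[m]; print('blue',m.sum(),np.median(b,0),cv2.minEnclosingCircle(b[:,:2].astype(np.float32)))
"
```

```text
t 5.95 pos [ 0.5131 -0.063   0.2107] bar xy mm [-26.6 -61.3] toolx yaw 9.5 F [ 0.3 -0.2 -0.2] q [-0.25  0.26 -0.14  1.16  0.   -0.41]
red 4618 zpct [0.0819 0.0891 0.1152 0.1158] bar 1125 ((0.5289942026138306, 0.0020650839433073997), (0.067987360060215, 0.013921119272708893), 9.396819114685059)
blue 101 [ 0.52110547 -0.30919641  0.06665154] ((0.5220268964767456, -0.30923575162887573), 0.014648504555225372)
```

The red button is out and the bar is back at its rest angle of 9.4°. Next, the blue button at (0.5215, −0.309, 0.067).

>>> arm_command(
  targets=[
    [-0.005,0,-0.041,0,0,0,0],
    [-0.005,0,-0.041,0,0,0,0],
    [-0.005,0.01,-0.041,0,0,0,0],
    [-0.005,0.02,-0.041,0,0,0,0],
    [-0.005,0.02,-0.04,0,0,0,0],
    [-0.005,0.025,-0.04,0,0,0,0],
    [0,0,0,0,0,0,0],
    [0,0,0,0,0,0,0],
  ],
)

```text
time: 6.85
ee_pos: [0.5184, -0.3063, 0.1274]
eef_rot: [-1.563, -0.127, 0.133]
ft_force: [0.6, 0.2, -0.8]
finger_gap: 0.0
```

```bash
python3 -c "
from h import *
rel(); p,d,c=grab('wrist','w7'); W=cloud(d,c); h=cv2.cvtColor(p,cv2.COLOR_RGB2HSV);H,S,V=[h[...,i].astype(int) for i in range(3)]
m=(H>98)&(H<125)&(S>120)&(V>60)&(abs(W[...,2]-.067)<.006); b=W[m]; print('blue',m.sum(),np.median(b,0),cv2.minEnclosingCircle(b[:,:2].astype(np.float32)))
s=manip.state();R=Ro.from_rotvec(s['eef_rot']).as_matrix();print('tool delta',R.T@(np.r_[cv2.minEnclosingCircle(b[:,:2].astype(np.float32))[0],.067]-s['ee_pos']))
"
```

```text
t 6.85 pos [ 0.5184 -0.3063  0.1274] bar xy mm [ -62.4 -302.1] toolx yaw 9.5 F [ 0.6  0.2 -0.8] q [-0.64  0.48 -0.03  1.06  0.   -0.8 ]
blue 1365 [ 0.52158444 -0.31088824  0.06799846] ((0.522709310054779, -0.31059613823890686), 0.015802063047885895)
tool delta [ 0.00280981  0.06169011 -0.00554166]
```

View pics/w7.png

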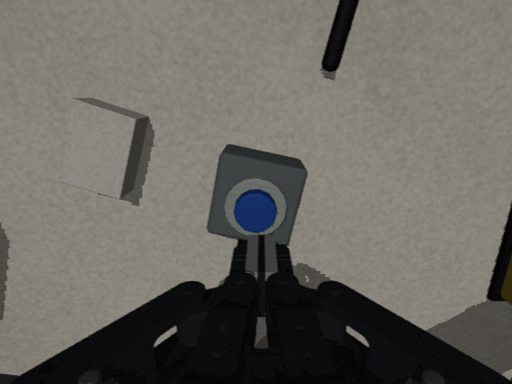

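The blue button is at (255,210), with a fitted radius of 15.8 mm. Pressing it.

>>> arm_command(
  targets=[
    [0.003,0.02,-0.005,0,0,0,0],
    [0,0.02,0,0,0,0,0],
    [0,0.014,0,0,0,0,0],
    [0,0.004,0,0,0,0,0],
    [0,0.004,0,0,0,0,0],
    [0,0.003,0,0,0,0,0],
    [0,0.002,0,0,0,0,0],
    [0,0,0,0,0,0,0],
    [0,0,0,0,0,0,0],
  ],
)

```text
time: 7.8
ee_pos: [0.5247, -0.3108, 0.0641]
eef_rot: [-1.567, -0.133, 0.131]
ft_force: [-1.2, 2.1, 2.9]
finger_gap: 0.002
```

```bash
python3 -c "
from h import *
rel()"
```

```text
t 7.8 pos [ 0.5247 -0.3108  0.0641] bar xy mm [ -56.9 -307.6] toolx yaw 9.6 F [-1.2  2.1  2.9] q [-0.64  0.54 -0.11  0.92  0.   -0.81]
```

>>> arm_command(
  targets=[
    [0,0.002,0,0,0,0,0],
    [0,0.001,0,0,0,0,0],
    [0,0,0,0,0,0,0],
    [0,0,0,0,0,0,0],
  ],
)

```text
time: 8.2
ee_pos: [0.5248, -0.311, 0.0611]
eef_rot: [-1.567, -0.133, 0.13]
ft_force: [0.7, 3.5, 6.8]
finger_gap: 0.0
```

```bash
python3 -c "
from h import *
rel()"
```

```text
t 8.2 pos [ 0.5248 -0.311   0.0611] bar xy mm [ -56.9 -307.8] toolx yaw 9.6 F [0.7 3.5 6.8] q [-0.64  0.54 -0.11  0.91  0.   -0.81]
```

>>> arm_command(
  targets=[
    [0,0.001,0,0,0,0,0],
    [0,0.001,0,0,0,0,0],
    [0,0,0,0,0,0,0],
  ],
)

```text
time: 8.5
ee_pos: [0.5248, -0.3111, 0.0609]
eef_rot: [-1.568, -0.133, 0.13]
ft_force: [-2.4, 5.4, 17.2]
finger_gap: 0.001
```

```bash
python3 -c "
from h import *
rel()"
```

```text
t 8.5 pos [ 0.5248 -0.3111  0.0609] bar xy mm [ -56.9 -307.9] toolx yaw 9.6 F [-2.4  5.4 17.2] q [-0.64  0.54 -0.11  0.91  0.   -0.81]
```

Hard stop reached: 17 N with no further travel. Releasing and lifting away.

>>> arm_command(
  targets=[
    [0,-0.005,0,0,0,0,0],
    [0,-0.02,0,0,0,0,0],
    [0,-0.04,0,0,0,0,0],
    [0,-0.045,0,0,0,0,0],
    [0,-0.045,0,0,0,0,0],
    [0,0,0,0,0,0,0],
    [0,0,0,0,0,0,0],
    [0,0,0,0,0,0,0],
  ],
)

```text
time: 9.3
ee_pos: [0.5232, -0.3107, 0.2115]
eef_rot: [-1.565, -0.129, 0.133]
ft_force: [-0.7, 0.1, -0.6]
finger_gap: -0.003
```

```bash
python3 -c "
from h import *
rel()
for n in('wrist','top'):
  p,d,c=grab(n,n+'9'); W=cloud(d,c); h=cv2.cvtColor(p,cv2.COLOR_RGB2HSV);H,S,V=[h[...,i].astype(int) for i in range(3)]
  for nm,m in dict(blue=(H>98)&(H<125)&(S>120)&(V>60)&(abs(W[...,1]+.31)<.02),red=((H<8)|(H>172))&(S>140)&(V>60)&(W[...,2]>.105)&(W[...,2]<.13),green=(H>40)&(H<85)&(S>110)&(abs(W[...,1]-.278)<.02)&(abs(W[...,0]-.471)<.02)).items():
    b=W[m]; 
    if len(b)>5: print(n,nm,len(b),np.median(b,0).round(4),cv2.minAreaRect(b[:,:2].astype(np.float32)))
a=np.load('pics/top0.npz')['p'].astype(int);b=np.load('pics/top9.npz')['p'].astype(int)
"
```

```text
t 9.3 pos [ 0.5232 -0.3107  0.2115] bar xy mm [ -58.4 -307.2] toolx yaw 9.6 F [-0.7  0.1 -0.6] q [-0.64  0.46  0.15  1.27 -0.   -0.81]
wrist blue 769 [ 0.522  -0.3108  0.068 ] ((0.5229537487030029, -0.3105274438858032), (0.030829980969429016, 0.030189016833901405), 30.496219635009766)
top blue 91 [ 0.5208 -0.3088  0.066 ] ((0.5211206078529358, -0.3082600235939026), (0.027215080335736275, 0.025118103250861168), 57.83140182495117)
top red 163 [0.526  0.0031 0.1131] ((0.5267165899276733, 0.003341381438076496), (0.06700427830219269, 0.014216036535799503), 9.513734817504883)
top green 97 [0.4711 0.2784 0.066 ] ((0.4712035059928894, 0.27869364619255066), (0.02551892213523388, 0.025670452043414116), 0.1688304990530014)
```

View pics/top9.png

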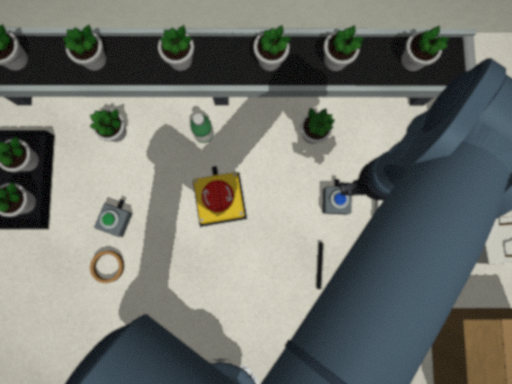

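The top view shows red (217,196), blue (340,198) and green (109,218) all out. The loose things in view are where they were, and the label stack is hidden behind the arm. Handing in.

```bash
python3 -c "
from cell import manip
print(manip.close_job())"
```

```text
the job is handed in; nothing more can be done
None
```

I ran the emergency-stop test in the order asked and handed it in after 9.3 s of robot time; close_job reports no verdict.

- **Red button, latch:** I pushed down with closed fingertips. The bar top went to about 102.5 mm and stayed at about 105 mm after I lifted off, so it was latched.
- **Red button, unlatch:** I pushed sideways on one end of the bar, turning it about 0.6 rad clockwise, and it popped out (bar top about 114.5 mm). After I backed off, the bar was back at its rest angle, 9.4° in world axes both before and after.
- **Blue reset button:** I pressed it to its hard stop, with the fingertips at 61 mm and a force of 17 N. The top was back at about 67 mm after I let go.
- **Last checks:** The arm finished touching nothing. The green button was never approached and its top still measures 66 mm. In the last top view the plants, mister, tape and marker look unmoved.
- **Not confirmed:** The label stack was hidden by the arm in the last picture; the arm was not sent towards it.

During the first press the force read only 0.6 N at about 9.5 mm of travel, where about 8 N was expected. I pressed on to 12 mm (9.4 N) to be sure of the latch. Nothing else disagreed.

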